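Prime a sprung feeder track to its mark

ROBOT

A 6-joint arm with a two-finger parallel gripper is mounted at the origin on the work surface. World frame = base frame: x ahead of the robot, y to its left, z up, the work surface at z = 0. Lengths are in m, angles in degrees, forces in N, time in s.
With the tool pointing down it reaches from about 0.275 to 0.975 m from the base axis. Payload 8.4 kg.
Tool frame: the origin (TCP) lies between the finger pads; the fingertips stand 17 mm ahead of it and the grasp point (between the pads) lies 2 mm behind it; z points along the fingers, y is the line along which they close (so a half turn about z gives the same grasp; the last joint's range is limited). The gripper opens to 92 mm and grips with 3 to 60 N. Pads are 20 mm wide; open, the fingers measure 128 mm over their backs; the gripper's body (75 mm by 189 mm) begins 69 mm behind the grasp point.
Start: joints at [69.534, 20.225, 93.587, -0, 66.188, -0.138], TCP at [0.217, 0.586, 0.232] pointing down, gripper open.
Joint ranges: [-150.9, 150.9], [-52.94, 120.26], [3.33, 152.33], [-74.26, 254.26], [0, 154.13], [-172.89, 172.89]. Speed limits (degrees/s): [127.2, 127.2, 159.86, 180, 180, 180].

INTERFACE

Orientations are given as a 3x3 rotation matrix whose columns are the frame's x, y, z axes.
In Python, from station import arm gives the robot as it stands. The module is installed in compiled form; this text tells all that it offers.
- The arm moves only by the tool apply_moves, never from a script. Its argument "rows" is a list of rows, each an object of numbers: "grip": the opening, from -1 (shut) to 1 (fully open), so that 0 is half open; "tx", "ty", "tz": the shift along the tool's x, y, z as a fraction of full scale; "twist": the turn about the tool's z as a fraction of full scale. In form: [{"grip": .., "tx": .., "ty": .., "tz": .., "twist": ..}, ...]. A call has 1 to 12 rows; each row shifts and turns the commanded pose from where the row before left it, along the tool's axes as they then stand; what a row does not reach is not made up. Full scale, the value 1, is 0.03 m for a shift and 0.15 rad for a turn. A row lasts 1/10 s, in which the tool goes at most 50 mm and 8.59 degrees, less where a joint would pass 70% of its speed; a pose out of reach is approached as far as the arm can. A call with a number of a shift or a turn outside -1 to 1 is refused whole. A call with a gripper value outside its range is refused whole. The fingers move at their own pace and stop on an object; the grip force is fixed at half the most. Time passes only in rows, so rows that do not move let the fingers close. It gives the time, the measured TCP pose, the force, the opening and the grip force at its end, in the units of the state.
- arm.state(): the state, without advancing time (a new reading comes with each control period).
- arm.grab_frame(name): name is "scene" or "top"; returns the picture (420x560x3 uint8, blue, green, red); there is no depth.
- arm.calibration(name): a dict with "K" (3x3 intrinsics, pixels), "world_from_camera" (4x4, takes a point from camera to world coordinates). Camera axes: x right, y down, z forward; pixel columns grow to the right and rows downward; lengths in m; the calibration is good to about 2 mm. A picture is of the moment at which its call begins. calibration takes no time and is no camera call.
- arm.sign_off(): hands the job in; it is judged then, once.
The state is a dict: "clock": time; "q": joint angles; "qvel": joint speeds; "effort": joint torques, N m; "eef_pos": TCP position; "eef_rot": TCP orientation; "contact_force": force on the tool from outside, world axes, zero at the start; "wrist_torque": the same for the moment, N m; "gripper_width": finger opening in m; "grip_force": force on a finger pad.
Only numpy, scipy, OpenCV 4.12 (cv2) and the standard library are available. Lean on these libraries where they do the work, as an engineer would, in place of code of your own. Each camera call takes 0.05 s, during which the arm holds its last target. There are 200 camera calls.

TASK

Prime the feeder that has the wider slide track: with a fingertip, press down the black pad on its spring-backed corner until its pointer lies on the broad index mark of the scale, without running clearly past it, and keep it there for about a second. Then let go so that the track springs all the way back up. Leave the narrow feeder unpressed and all the loose parts where they are; nothing is to be picked up.

Things in the scene. Friction and masses are not known exactly. Their poses are not given: they have to be found in the camera images.
- wide_pad (a point): Press pad of the WIDE feeder: black domed cap 37 mm across on a sprung corner beside the track's low, far end. Origin: top of the dome, about 100 mm above the table at rest; z axis square to the track (leaning 0.2 rad, 0.34 when bottomed). Press straight down: travel 26 mm, about 3 N to start, 11 N at the bottom; springs back. Stands above the track walls, 39 mm from its centre.
- wide_feeder: The wide feeder, fixed to the table: aluminium base plate 255 x 255 x 8 mm with a wooden slide track, 60 mm wide inside, that tilts about its high end (110 mm up, near the robot, 190 mm from the pad) down towards a wooden stop. Origin: under the track's middle, on the table; x along the track to its low end, pad on the +y side, gauge on the -y side.
- wide_pointer_tip (a point): Tip of the wide feeder's thin black pointer, which swings level over a white gauge face (116 x 100 mm, 54 mm up) on the other side of the track from the pad. The tip is 70 mm from its pivot and moves about 2.9 mm for each mm the pad goes down, towards the track's low end.
- wide_mark (a point): Scale mark of the wide feeder: where the pointer tip crosses the one broad dark index bar (8 mm wide, 20 mm long, small block at its outer end), 70 mm from the pointer's pivot, 4 mm below the pointer. Set elsewhere each time; the pad goes down about 6 to 21 mm to reach it. Its x axis points the way the tip moves when the pad is pressed.
- wide_pointer (a joint): Swing of the wide feeder's pointer: 0 rad at rest, growing as the pad is pressed, to 1.12 rad at the bottom stop.
- narrow_pad (a point): The same pad on the NARROW feeder (slide track 26 mm wide inside, otherwise alike, with the same pointer and mark): not to be pressed. Origin on top of the dome.
- narrow_pointer (a joint): Swing of the narrow feeder's pointer, 0 rad at rest, growing if its track is pressed.
- heat_sink: Loose black finned heat sink, 40 x 30 x 24 mm, standing on the wide feeder's base plate. Origin: centre of its underside.
- bushing: Loose bronze bushing, a ring 24 mm across and 22 mm high, on the wide feeder's base plate. Origin: centre of its underside.
- dip_switch: Loose blue DIP switch, 22 x 10 x 8 mm, on the narrow feeder's base plate. Origin: centre of its underside.
- reel_hub: Loose white flanged reel hub, 48 mm across and 24 mm high, on the narrow feeder's base plate. Origin: centre of its underside.
- parts_tray: Loose grey tray with three compartments, 110 x 160 x 30 mm, beside the feeders. Origin: centre of its underside.
- screwdriver: Loose screwdriver, 190 mm long, lying beside the feeders. Origin: on its length, at its underside.
- circuit_board: Loose green circuit board, 100 x 140 x 5 mm, lying beyond the feeders. Origin: centre of its underside.

How it is judged (in metres and radians):
On the way:
1. a fingertip on the wide feeder's pad (solid wide_track_c0) holds its pointer on the mark (tip within 7 mm of the mark's middle) for 0.6 s (horizontal distance between wide_pointer_tip and wide_mark below 0.007 m and contact force between the fingers and wide_track_c0 above 1 N), for 0.6 s.
At the end, for the whole second after the job is handed in: The wide feeder's pointer was held on the mark (tip within 7 mm for 0.6 s) by a fingertip on its pad, and is now back at rest (both pointers below 0.06 rad); every loose part is within 15 mm of where it began (value of joint each of wide_pointer, narrow_pointer below 0.06 rad and distance of each of heat_sink, bushing, dip_switch, reel_hub, parts_tray, screwdriver, circuit_board from where it was at the start of the episode below 0.015 m); the robot touches nothing.
It fails at once if the pointer runs more than 16 mm past the mark (x of wide_pointer_tip in the frame of wide_mark above 0.016 m).
It fails at once if the narrow feeder is pressed (value of joint narrow_pointer above 0.15 rad).
It fails at once if a loose part is moved by more than 15 mm or lifted (distance of any of heat_sink, bushing, dip_switch, reel_hub, parts_tray, screwdriver, circuit_board from where it was at the start of the episode above 0.015 m).
It also fails if it takes over 40 s, if anything falls off the work surface, if the arm or the gripper's body presses on something with over 40 N, if the wrist force passes 120 N, or if a joint passes its speed limit or range.

## Working session

There is one attempt and no reset: what is moved stays moved. The work goes in short steps, Python scripts to look and compute and a tool call to move; the robot and the scene stay as the last step left them, time stands still between calls to the robot, and variables do not carry over. Pictures are saved under pics/ and viewed, at most 10 in all, crops included, and the job is handed in when it is done.

Besides the shell and the picture viewer there is one more tool, called after "Request:" as name(argument=value, ...) on one line, values as JSON. apply_moves: Moves the arm, as the interface text tells. Its arguments: {"type":"object","properties":{"rows":{"type":"array","items":{"type":"object","properties":{"grip":{"type":"number"},"tx":{"type":"number"},"ty":{"type":"number"},"tz":{"type":"number"},"twist":{"type":"number"}}}}},"required":["rows"]}

```bash
mkdir -p pics
cat > h.py <<'E'
import numpy as np,cv2
from station import arm
def ray(n,u,v):
    c=arm.calibration(n);T=np.array(c["world_from_camera"]);d=T[:3,:3]@np.linalg.inv(c["K"])@[u,v,1]
    return T[:3,3],d/np.linalg.norm(d)
def onz(n,u,v,z):
    o,d=ray(n,u,v);return o+d*(z-o[2])/d[2]
def tri(p1,p2):
    (a,d),(b,e)=ray("scene",*p1),ray("top",*p2)
    s=np.linalg.lstsq(np.c_[d,-e],b-a,rcond=None)[0];P=a+s[0]*d;Q=b+s[1]*e
    return (P+Q)/2,np.linalg.norm(P-Q)
def proj(n,P):
    c=arm.calibration(n);T=np.linalg.inv(c["world_from_camera"]);q=np.array(c["K"])@(T@np.r_[P,1])[:3];return q[:2]/q[2]
E
python3 - <<'E'
from h import *
for n in("scene","top"):
    f=arm.grab_frame(n);cv2.imwrite(f"pics/{n}0.png",f);cv2.imwrite(f"pics/{n}0b.png",cv2.resize(f,(800,600),interpolation=cv2.INTER_CUBIC))
    print(np.round(arm.calibration(n)["world_from_camera"],3))
print(arm.state())
E
```

```text
[[-0.857  0.439 -0.27   1.025]
 [ 0.515  0.736 -0.439  0.677]
 [ 0.006 -0.516 -0.857  1.49 ]
 [ 0.     0.     0.     1.   ]]
[[-0.026 -0.986  0.167  0.351]
 [-1.     0.024 -0.013 -0.023]
 [ 0.009 -0.168 -0.986  1.368]
 [ 0.     0.     0.     1.   ]]
{'clock': 0.1, 'q': array([ 6.95346123e+01,  2.02593031e+01,  9.36234343e+01,  3.22685128e-04,
        6.61900031e+01, -1.37296208e-01]), 'qvel': array([-0.02337708,  0.03346222, -0.08777474, -0.05736599,  0.08612112,
        0.01512976]), 'effort': array([ 3.97148406e-04, -5.94888639e+01, -3.34924757e+01,  6.99176174e-02,
        1.82956568e-02, -5.41039810e-05]), 'eef_pos': array([0.21696941, 0.58567663, 0.23094053]), 'eef_rot': array([[-9.37717930e-01,  3.47397297e-01, -4.48718240e-04],
       [ 3.47397587e-01,  9.37717178e-01, -1.18762847e-03],
       [ 8.19188274e-06, -1.26954414e-03, -9.99999194e-01]]), 'contact_force': array([ 0.50422347, -0.09926469, -0.62878763]), 'wrist_torque': array([ 0.02718621, -0.07149977,  0.06071272]), 'grip_force': 0.0, 'gripper_width': 0.09179785962474657}
```

View pics/scene0b.png

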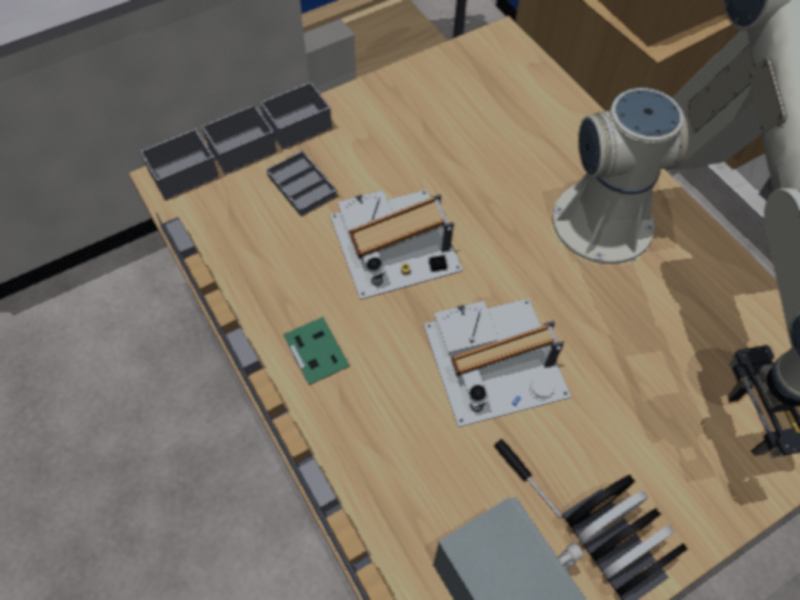

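View pics/top0b.png

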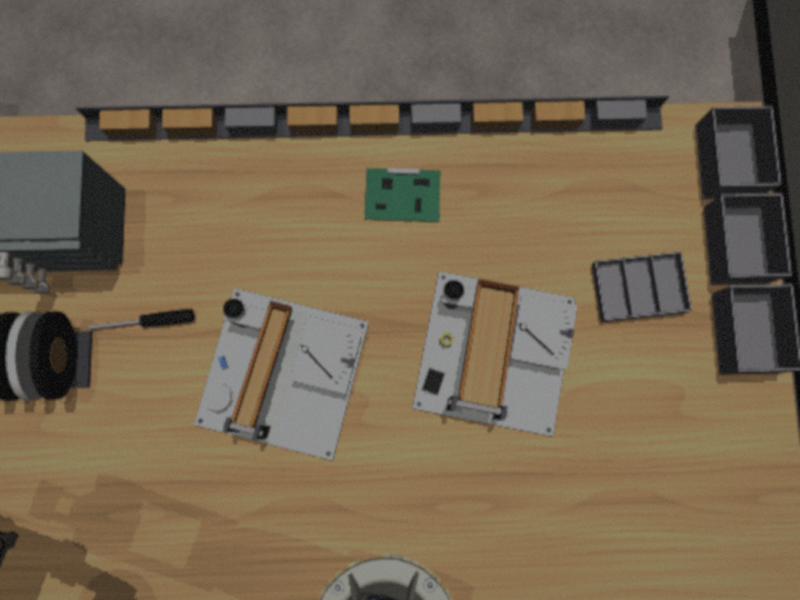

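The wide feeder is the right one in the top view: its pad is at about (453,290) and its mark near (565,333) of the 800 px image. In the scene view the pad is at (374,264). I'll zoom in and measure the pad.

Run:
```python
from h import *
t=cv2.imread("pics/top0.png");s=cv2.imread("pics/scene0.png")
a=cv2.resize(t[215:265,350:410],(720,600),interpolation=cv2.INTER_CUBIC)
cv2.imwrite("pics/g.png",a)
def blob(im,x0,y0,x1,y1):
    m=(im[y0:y1,x0:x1].max(2)<55).astype(np.uint8)
    n,l,st,c=cv2.connectedComponentsWithStats(m)
    for i in range(1,n):
        if st[i,4]>15: print(st[i]+[x0,y0,0,0,0],c[i]+[x0,y0])
blob(t,300,188,335,220);print();blob(s,248,172,280,205)
b=np.hstack([cv2.resize(t[188:223,300:340],(400,350),interpolation=cv2.INTER_CUBIC),cv2.resize(s[172:207,245:285],(400,350),interpolation=cv2.INTER_CUBIC)])
cv2.imwrite("pics/p.png",b)
```

```text
[311 197  13  12 126] [317.19047619 202.51587302]
[312 213   8   3  17] [315.35294118 213.88235294]

[257 181  10   8  60] [261.35 184.5 ]
```

View pics/g.png

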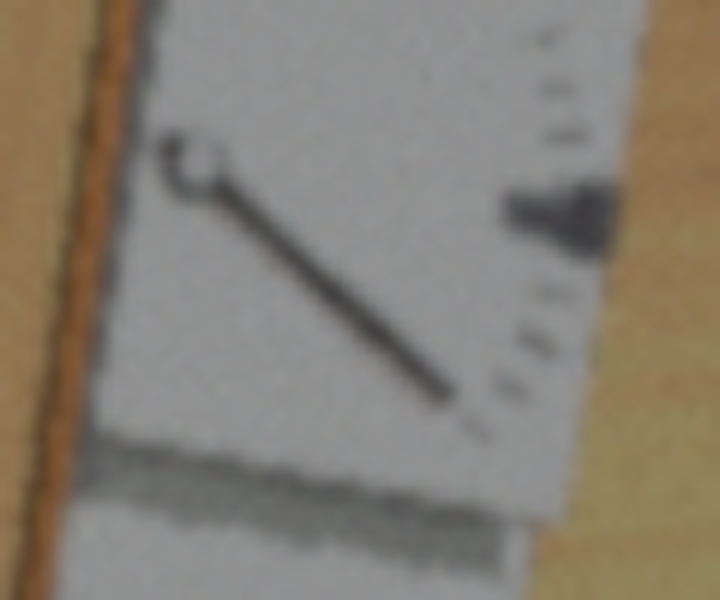

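View pics/p.png

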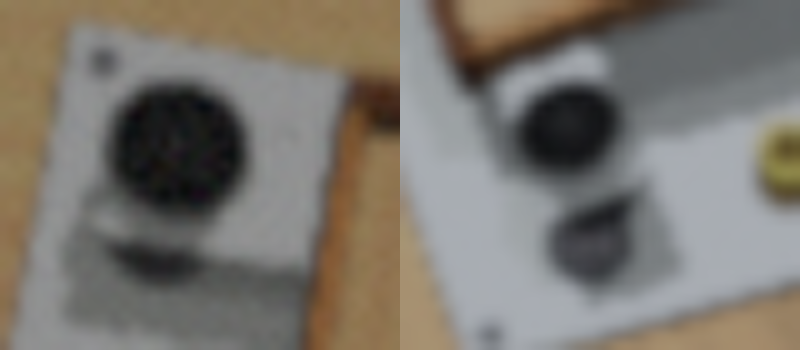

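The gauge crop shows the pivot at (195,167), the tip at (448,398) and the broad mark's inner end at (505,210), running out to about (600,220). In the pad crop the dome centre is (176,145) in the top view and (568,128) in the scene view.

Run:
```python
from h import *
P,e=tri((261.35,184.4),(317.15,202.3));print("pad",P,e)
g=lambda x,y:((x+.5)/12-.5+350,(y+.5)/12-.5+215)
pv=onz("top",*g(195,167),.058);tp=onz("top",*g(448,398),.058)
mi=onz("top",*g(503,207),.054);mo=onz("top",*g(600,222),.054)
print(pv,tp,mi,mo,[np.linalg.norm((p-pv)[:2]) for p in(tp,mi,mo)])
u=tp-pv
for m in(mi,mo,(mi+mo)/2):
    w=m-pv;print("angle",np.arctan2(u[0]*w[1]-u[1]*w[0],u@w))
c=[onz("top",.7*a,.7*b,.008) for a,b in((440,273),(576,298),(552,435),(414,408))]
print(np.round(c,3),[np.linalg.norm(c[i]-c[i-1]) for i in range(4)])
```

```text
pad [ 0.57748428 -0.13184721  0.08929987] 0.003891624719188252
[ 0.51220023 -0.25226024  0.058     ] [ 0.46273973 -0.30217718  0.058     ] [ 0.50267919 -0.3169226   0.054     ] [ 0.49902454 -0.33701794  0.054     ] [np.float64(0.07027120614812749), np.float64(0.06535955404577676), np.float64(0.08577567424118658)]
angle 0.6346132291163539
angle 0.62658816449144
angle 0.6300586605457842
[[ 0.621 -0.114  0.008]
 [ 0.568 -0.362  0.008]
 [ 0.323 -0.303  0.008]
 [ 0.377 -0.06   0.008]] [np.float64(0.2500968160650134), np.float64(0.2528457193636812), np.float64(0.2519900944045541), np.float64(0.24934319226705698)]
```

Run:
```python
from h import *
k=.7
for n,p in(("box corner",((520,500),(82,152))),("box2",((437,545),(80,240)))):
    print(n,tri(*[tuple(k*np.array(q)) for q in p]))
for p in((630,482),(685,548),(572,520),(630,590)):print(p,[np.round(onz("scene",k*p[0],k*p[1],z),3) for z in(.0,.15)])
print(proj("top",[.217,.586,.232])/k,proj("top",[.5,-.3,.2])/k)
```

```text
box corner (array([0.71577563, 0.46162921, 0.32248357]), np.float64(0.10917969682008562))
box2 (array([0.73413265, 0.48787205, 0.06027399]), np.float64(0.12248786755409875))
(630, 482) [array([0.371, 0.54 , 0.   ]), array([0.437, 0.553, 0.15 ])]
(685, 548) [array([0.364, 0.695, 0.   ]), array([0.431, 0.693, 0.15 ])]
(572, 520) [array([0.519, 0.539, 0.   ]), array([0.57 , 0.553, 0.15 ])]
(630, 590) [array([0.506, 0.699, 0.   ]), array([0.559, 0.697, 0.15 ])]
[-25.70824139 528.52399541] [568.68149228 321.88730073]
```

Request:
apply_moves(rows=[{"grip": -1, "tx": 0, "ty": 0, "tz": -1, "twist": 0}, {"grip": -1, "tx": 0, "ty": 0, "tz": -1, "twist": 0}, {"grip": -1, "tx": 0, "ty": 0, "tz": -1, "twist": 0}, {"grip": -1, "tx": 0, "ty": 0, "tz": -1, "twist": 0}])

```text
clock: 0.5
eef_pos: [0.217, 0.5857, 0.3523]
eef_rot: [[-0.938, 0.347, -0.0], [0.347, 0.938, -0.001], [0.0, -0.001, -1.0]]
contact_force: [1.0, 0.6, 0.2]
gripper_width: 0.0619
grip_force: 0.0
```

Request:
apply_moves(rows=[{"grip": -1, "tx": 0, "ty": -1, "tz": 0, "twist": 0}, {"grip": -1, "tx": 0, "ty": -1, "tz": 0, "twist": 0}, {"grip": -1, "tx": 0, "ty": -1, "tz": 0, "twist": 0}, {"grip": -1, "tx": 0, "ty": -1, "tz": 0, "twist": 0}, {"grip": -1, "tx": 0, "ty": -1, "tz": 0, "twist": 0}, {"grip": -1, "tx": 0, "ty": -1, "tz": 0, "twist": 0}])

```text
clock: 1.1
eef_pos: [0.1541, 0.4159, 0.3512]
eef_rot: [[-0.938, 0.347, -0.0], [0.347, 0.938, -0.001], [0.0, -0.001, -1.0]]
contact_force: [-0.8, 0.1, -0.0]
gripper_width: 0.014
grip_force: 0.0
```

Request:
apply_moves(rows=[{"grip": -1, "tx": -0.9, "ty": 0, "tz": 0, "twist": 0.4}, {"grip": -1, "tx": -0.9, "ty": 0, "tz": 0, "twist": 0.4}, {"grip": -1, "tx": -0.9, "ty": 0, "tz": 0, "twist": 0.4}, {"grip": -1, "tx": -0.9, "ty": 0, "tz": 0, "twist": 0.4}, {"grip": -1, "tx": -0.9, "ty": 0, "tz": 0, "twist": 0.4}, {"grip": -1, "tx": -0.9, "ty": 0, "tz": 0, "twist": 0.4}, {"grip": -1, "tx": -0.9, "ty": 0, "tz": 0, "twist": 0.4}, {"grip": -1, "tx": -0.9, "ty": 0, "tz": 0, "twist": 0.4}, {"grip": -1, "tx": -0.9, "ty": 0, "tz": 0, "twist": 0.4}, {"grip": -1, "tx": -0.9, "ty": 0, "tz": 0, "twist": 0.4}, {"grip": -1, "tx": -0.9, "ty": 0, "tz": 0, "twist": 0.4}, {"grip": -1, "tx": -0.9, "ty": 0, "tz": 0, "twist": 0.4}])

```text
clock: 2.3
eef_pos: [0.4006, 0.2157, 0.3513]
eef_rot: [[-0.474, 0.881, -0.0], [0.881, 0.474, -0.0], [-0.0, -0.0, -1.0]]
contact_force: [-0.3, 0.3, 0.0]
gripper_width: 0.0006
grip_force: 0.0
```

Request:
apply_moves(rows=[{"grip": -1, "tx": -0.9, "ty": 0, "tz": 0, "twist": 0.4}, {"grip": -1, "tx": -0.9, "ty": 0, "tz": 0, "twist": 0.4}, {"grip": -1, "tx": -0.9, "ty": 0, "tz": 0, "twist": 0.4}, {"grip": -1, "tx": -0.9, "ty": 0, "tz": 0, "twist": 0.4}, {"grip": -1, "tx": -0.9, "ty": 0, "tz": 0, "twist": 0.4}, {"grip": -1, "tx": -0.9, "ty": 0, "tz": 0, "twist": 0.4}, {"grip": -1, "tx": -0.9, "ty": 0, "tz": 0, "twist": 0.4}, {"grip": -1, "tx": -0.9, "ty": 0, "tz": 0, "twist": 0.4}, {"grip": -1, "tx": -0.9, "ty": 0, "tz": 0, "twist": 0.4}, {"grip": -1, "tx": -0.9, "ty": 0, "tz": 0, "twist": 0.4}, {"grip": -1, "tx": -0.9, "ty": 0, "tz": 0, "twist": 0.4}, {"grip": -1, "tx": -0.9, "ty": 0, "tz": 0, "twist": 0.4}])

```text
clock: 3.5
eef_pos: [0.4523, -0.0971, 0.3513]
eef_rot: [[0.225, 0.974, -0.0], [0.974, -0.225, 0.0], [0.0, -0.0, -1.0]]
contact_force: [0.4, 0.1, 0.6]
gripper_width: 0.0007
grip_force: 0.0
```

Request:
apply_moves(rows=[{"grip": -1, "tx": -0.04, "ty": 0.865, "tz": 0, "twist": 0}, {"grip": -1, "tx": -0.04, "ty": 0.865, "tz": 0, "twist": 0}, {"grip": -1, "tx": -0.04, "ty": 0.865, "tz": 0, "twist": 0}, {"grip": -1, "tx": -0.04, "ty": 0.865, "tz": 0, "twist": 0}, {"grip": -1, "tx": -0.04, "ty": 0.865, "tz": 0, "twist": 0}, {"grip": -1, "tx": 0, "ty": 0, "tz": 1, "twist": 0}, {"grip": -1, "tx": 0, "ty": 0, "tz": 1, "twist": 0}, {"grip": -1, "tx": 0, "ty": 0, "tz": 1, "twist": 0}, {"grip": -1, "tx": 0, "ty": 0, "tz": 1, "twist": 0}, {"grip": -1, "tx": 0, "ty": 0, "tz": 1, "twist": 0}, {"grip": -1, "tx": 0, "ty": 0, "tz": 1, "twist": 0}, {"grip": -1, "tx": 0, "ty": 0, "tz": 0.9, "twist": 0}])

```text
clock: 4.7
eef_pos: [0.5772, -0.1306, 0.1429]
eef_rot: [[0.222, 0.975, -0.001], [0.975, -0.222, 0.0], [-0.0, -0.001, -1.0]]
contact_force: [0.3, 0.4, -0.3]
gripper_width: 0.0003
grip_force: 0.0
```

Run:
```python
from h import *
t=arm.grab_frame("top");s=arm.grab_frame("scene")
cv2.imwrite("pics/v1.png",np.hstack([cv2.resize(t[165:305,285:415],(372,400),interpolation=cv2.INTER_CUBIC),cv2.resize(s[110:220,220:340],(428,400),interpolation=cv2.INTER_CUBIC)]))
st=arm.state();print(st["eef_pos"],st["contact_force"])
```

```text
[ 0.57502879 -0.13007543  0.14086216] [-1.19459937  1.01579993  0.02902183]
```

View pics/v1.png

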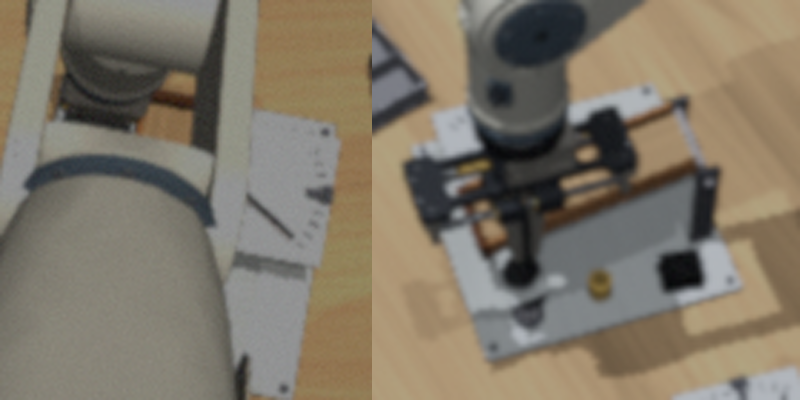

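Both views are clear: in the top crop the pointer runs to (292,236) and the mark is at (318,195). In the scene crop the finger stands over the pad at (520,268). I'll go down to just above the pad and set up a pointer readout.

Request:
apply_moves(rows=[{"grip": -1, "tx": -0.06, "ty": 0.06, "tz": 0.3, "twist": 0}, {"grip": -1, "tx": 0, "ty": 0, "tz": 0.3, "twist": 0}, {"grip": -1, "tx": 0, "ty": 0, "tz": 0.1, "twist": 0}, {"grip": -1, "tx": 0, "ty": 0, "tz": 0, "twist": 0}])

```text
clock: 5.2
eef_pos: [0.5792, -0.1329, 0.1237]
eef_rot: [[0.222, 0.975, 0.0], [0.975, -0.222, -0.0], [-0.0, 0.0, -1.0]]
contact_force: [-0.0, -0.2, -0.2]
gripper_width: 0.0001
grip_force: 0.0
```

```bash
cat > gauge.py <<'E'
from h import *
pv=np.array([.5122,-.25226]);m0=np.array([.50085,-.32697])-pv
t=cv2.GaussianBlur(cv2.cvtColor(arm.grab_frame("top"),cv2.COLOR_BGR2GRAY),(3,3),0).astype(float)
D=[]
for v in range(205,275):
    for u in range(350,412):
        d=onz("top",u,v,.058)[:2]-pv;r=np.hypot(*d)
        if .035<r<.061: D.append([np.arctan2(d[0]*m0[1]-d[1]*m0[0],d@m0),t[v,u]])
D=np.array(D);D=D[abs(D[:,0])<1.0];bg=np.median(D[:,1])
w=np.clip(bg-20-D[:,1],0,None)
k=np.histogram(D[:,0],bins=40,range=(-1,1),weights=w)[0];c=-1+.05*(k.argmax()+.5)
s=abs(D[:,0]-c)<.15;a=(D[s,0]*w[s]).sum()/w[s].sum()
st=arm.state()
print("to mark rad %.3f mm %.1f  weight %.0f"%(a,70*a,w[s].sum()),st["clock"],np.round(st["eef_pos"],4),np.round(st["contact_force"],1))
E
python3 gauge.py
```

```text
Traceback (most recent call last):
  File "gauge.py", line 7, in <module>
    d=onz("top",u,v,.058)[:2]-pv;r=np.hypot(*d)
      ~~~^^^^^^^^^^^^^^^^
  File "h.py", line 7, in onz
    o,d=ray(n,u,v);return o+d*(z-o[2])/d[2]
        ~~~^^^^^^^
  File "h.py", line 4, in ray
    c=arm.calibration(n);T=np.array(c["world_from_camera"]);d=T[:3,:3]@np.linalg.inv(c["K"])@[u,v,1]
ValueError: time passes only in moves, steps and waits
```

```bash
python3 - <<'E'
s=open("gauge.py").read()
s=s.replace("D=[]","""D=[]
o,_=ray("top",0,0);C=arm.calibration("top");R=np.array(C["world_from_camera"])[:3,:3]@np.linalg.inv(C["K"])""").replace('d=onz("top",u,v,.058)[:2]-pv','e=R@[u,v,1];d=(o+e*(.058-o[2])/e[2])[:2]-pv')
open("gauge.py","w").write(s)
E
python3 gauge.py
```

```text
to mark rad 0.634 mm 44.4  weight 951 5.3 [ 0.5794 -0.1329  0.1241] [ 1.   0.4 -0.5]
```

Request:
apply_moves(rows=[{"grip": -1, "tx": 0, "ty": 0, "tz": 0.15, "twist": 0}, {"grip": -1, "tx": 0, "ty": 0, "tz": 0.15, "twist": 0}, {"grip": -1, "tx": 0, "ty": 0, "tz": 0.1, "twist": 0}, {"grip": -1, "tx": 0, "ty": 0, "tz": 0, "twist": 0}, {"grip": -1, "tx": 0, "ty": 0, "tz": 0, "twist": 0}])

```text
clock: 5.8
eef_pos: [0.5796, -0.133, 0.1119]
eef_rot: [[0.222, 0.975, 0.001], [0.975, -0.222, -0.0], [-0.0, 0.001, -1.0]]
contact_force: [-0.3, 0.7, 4.8]
gripper_width: 0.0006
grip_force: 2.8
```

```bash
python3 gauge.py
```

```text
to mark rad 0.329 mm 23.0  weight 821 5.85 [ 0.5796 -0.1329  0.1119] [ 0.2 -0.8  6.3]
```

Request:
apply_moves(rows=[{"grip": -1, "tx": 0, "ty": 0, "tz": 0.1, "twist": 0}, {"grip": -1, "tx": 0, "ty": 0, "tz": 0.1, "twist": 0}, {"grip": -1, "tx": 0, "ty": 0, "tz": 0.02, "twist": 0}, {"grip": -1, "tx": 0, "ty": 0, "tz": 0, "twist": 0}, {"grip": -1, "tx": 0, "ty": 0, "tz": 0, "twist": 0}])

```text
clock: 6.35
eef_pos: [0.5792, -0.1329, 0.1054]
eef_rot: [[0.222, 0.975, 0.0], [0.975, -0.222, -0.0], [-0.0, 0.0, -1.0]]
contact_force: [-1.3, 0.6, 8.4]
gripper_width: 0.0008
grip_force: 3.8
```

```bash
python3 gauge.py
```

```text
to mark rad 0.056 mm 3.9  weight 858 6.4 [ 0.5792 -0.1329  0.1054] [-1.8  0.5  8.4]
```

Another 1.3 mm should put it on the mark, then hold.

Request:
apply_moves(rows=[{"grip": -1, "tx": 0, "ty": 0, "tz": 0.04, "twist": 0}, {"grip": -1, "tx": 0, "ty": 0, "tz": 0, "twist": 0}, {"grip": -1, "tx": 0, "ty": 0, "tz": 0, "twist": 0}, {"grip": -1, "tx": 0, "ty": 0, "tz": 0, "twist": 0}, {"grip": -1, "tx": 0, "ty": 0, "tz": 0, "twist": 0}, {"grip": -1, "tx": 0, "ty": 0, "tz": 0, "twist": 0}])

```text
clock: 7.0
eef_pos: [0.5791, -0.1328, 0.1043]
eef_rot: [[0.222, 0.975, 0.0], [0.975, -0.222, -0.0], [-0.0, 0.0, -1.0]]
contact_force: [-2.6, 0.5, 7.8]
gripper_width: 0.0009
grip_force: 4.0
```

```bash
python3 gauge.py
python3 - <<'E'
from h import *
t=arm.grab_frame("top")
cv2.imwrite("pics/g2.png",cv2.resize(t[210:265,350:410],(600,550),interpolation=cv2.INTER_CUBIC))
E
```

```text
to mark rad 0.010 mm 0.7  weight 851 7.05 [ 0.5792 -0.1328  0.1043] [-1.8  0.   8.2]
```

View pics/g2.png

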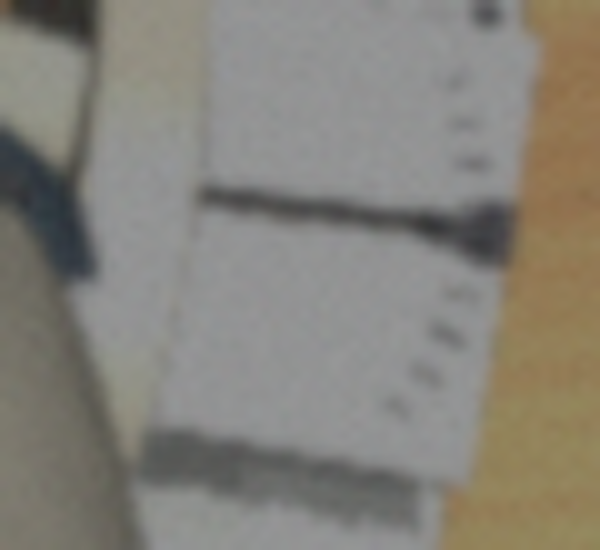

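The pointer runs straight onto the broad mark at (470,230). I'll hold another second, then release straight up.

Request:
apply_moves(rows=[{"grip": -1, "tx": 0, "ty": 0, "tz": 0, "twist": 0}, {"grip": -1, "tx": 0, "ty": 0, "tz": 0, "twist": 0}, {"grip": -1, "tx": 0, "ty": 0, "tz": 0, "twist": 0}, {"grip": -1, "tx": 0, "ty": 0, "tz": 0, "twist": 0}, {"grip": -1, "tx": 0, "ty": 0, "tz": 0, "twist": 0}, {"grip": -1, "tx": 0, "ty": 0, "tz": 0, "twist": 0}, {"grip": -1, "tx": 0, "ty": 0, "tz": 0, "twist": 0}, {"grip": -1, "tx": 0, "ty": 0, "tz": 0, "twist": 0}, {"grip": -1, "tx": 0, "ty": 0, "tz": 0, "twist": 0}, {"grip": -1, "tx": 0, "ty": 0, "tz": 0, "twist": 0}])

```text
clock: 8.1
eef_pos: [0.5792, -0.1328, 0.1043]
eef_rot: [[0.222, 0.975, 0.0], [0.975, -0.222, -0.0], [-0.0, 0.0, -1.0]]
contact_force: [-2.8, 0.5, 7.6]
gripper_width: 0.0002
grip_force: 4.0
```

Request:
apply_moves(rows=[{"grip": -1, "tx": 0, "ty": 0, "tz": -0.2, "twist": 0}, {"grip": -1, "tx": 0, "ty": 0, "tz": -0.2, "twist": 0}, {"grip": -1, "tx": 0, "ty": 0, "tz": -0.3, "twist": 0}, {"grip": -1, "tx": 0, "ty": 0, "tz": -0.6, "twist": 0}, {"grip": -1, "tx": 0, "ty": 0, "tz": -1, "twist": 0}, {"grip": -1, "tx": 0, "ty": 0, "tz": -1, "twist": 0}, {"grip": -1, "tx": 0, "ty": 0, "tz": 0, "twist": 0}, {"grip": -1, "tx": 0, "ty": 0, "tz": 0, "twist": 0}, {"grip": -1, "tx": 0, "ty": 0, "tz": 0, "twist": 0}, {"grip": -1, "tx": 0, "ty": 0, "tz": 0, "twist": 0}])

```text
clock: 9.1
eef_pos: [0.5782, -0.1326, 0.2014]
eef_rot: [[0.222, 0.975, -0.002], [0.975, -0.222, 0.001], [-0.0, -0.002, -1.0]]
contact_force: [0.1, -0.4, -0.4]
gripper_width: 0.0003
grip_force: 0.0
```

```bash
python3 gauge.py
python3 - <<'E'
from h import *
cv2.imwrite("pics/end.png",cv2.resize(arm.grab_frame("scene")[90:310,180:460],(760,597),interpolation=cv2.INTER_CUBIC))
E
```

```text
to mark rad 0.638 mm 44.6  weight 978 9.15 [ 0.5784 -0.1327  0.2016] [ 0.6 -0.  -0.4]
```

View pics/end.png

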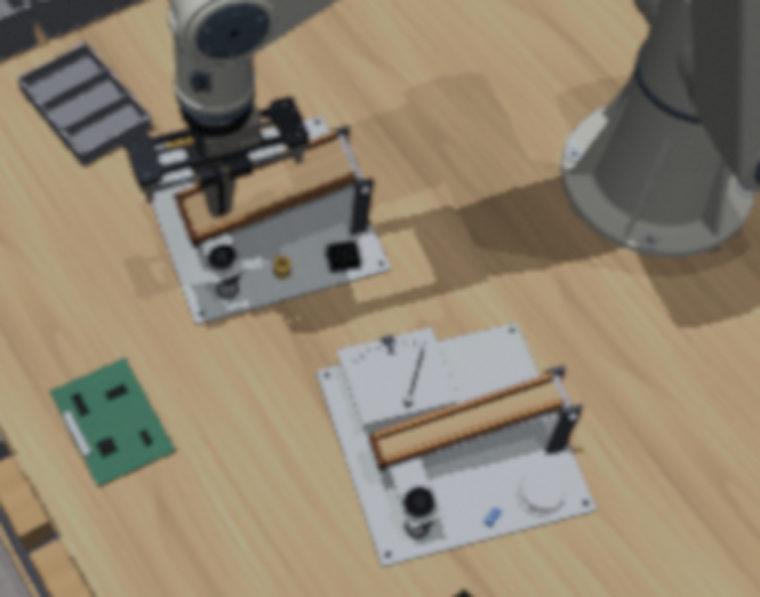

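The finger is clear of the pad at (222,255) and the pointer is back at rest. The narrow feeder and the loose parts look unmoved.

```bash
python3 -c "
from station import arm;print(arm.sign_off())"
```

```text
the job is handed in; nothing more can be done
None
```

I pressed the wide feeder's pad until its pointer sat about 1 mm from the middle of the broad mark by my camera reading, held it there for over a second, and let it spring fully back; the narrow feeder and the loose parts looked untouched, and the job is handed in (no verdict was returned).

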